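Rotate the stock: put the new delivery away behind and beneath the older packs

TASK

Put the three newly delivered packs on the table away in the shelf trays, each in the tray that holds its twin, so that the older pack is always taken first. Upright packs stand in line along their tray: the older one right up at the front lip, facing the robot, and the new one close behind it (less than a finger's width between them); the flat cartons are stacked squarely, the new one flat on the tray floor and the older one on top of it. Set every pack down gently, upright as it stood and along its tray, and let nothing fall or tip over.

Things in the scene. Friction and masses are not known exactly. Their poses are not given: they have to be found in the camera images.
- tray_slim: Narrowest lane, 36 mm wide inside: grey open shelf tray, fixed, inner length 150 mm. Origin: centre of the underside; +x along the lane from front to back, +y left. Front (white sloping ticket) faces the robot, turned up to 0.2 rad. Floor 3 mm thick; inner end faces at x = -75 and +75 mm; walls 3 mm; sides and front lip 12 mm high, back 24 mm (sides rise to 20 mm in the last 20 mm).
- tray_bottle: Lane holding a bottle, 60 mm wide inside: grey open shelf tray, fixed, inner length 150 mm. Origin: centre of the underside; +x along the lane from front to back, +y left. Front (white sloping ticket) faces the robot, turned up to 0.2 rad. Floor 3 mm thick; inner end faces at x = -75 and +75 mm; walls 3 mm; sides and front lip 12 mm high, back 24 mm (sides rise to 20 mm in the last 20 mm).
- tray_flat: Lane holding a flat carton, 62 mm wide inside: grey open shelf tray, fixed, inner length 150 mm. Origin: centre of the underside; +x along the lane from front to back, +y left. Front (white sloping ticket) faces the robot, turned up to 0.2 rad. Floor 3 mm thick; inner end faces at x = -75 and +75 mm; walls 3 mm; sides and front lip 12 mm high, back 24 mm (sides rise to 20 mm in the last 20 mm).
- slim_old: Upright slim tablet carton, white with a grey printed corner, 20 mm (x) by 60 mm (y) by 75 mm (z), about 30 g, standing on its narrow foot; origin at the centre of its underside. The OLDER one: at the start in the rear part of its tray, its 60 mm side along the lane.
- slim_new: Upright slim tablet carton, white with a grey printed corner, 20 mm (x) by 60 mm (y) by 75 mm (z), about 30 g, standing on its narrow foot; origin at the centre of its underside. The NEW one: at the start on the table left of the trays. Otherwise the twin of slim_old.
- bottle_old: Screw-cap tablet bottle with a white cap, 43 mm diameter, 77 mm high, about 60 g, upright; origin at the centre of its underside, z up. The OLDER one: at the start in its tray, already at the front lip; it need not be moved.
- bottle_new: Screw-cap tablet bottle with a white cap, 43 mm diameter, 77 mm high, about 60 g, upright; origin at the centre of its underside, z up. The NEW one: at the start on the table left of the trays. Otherwise the twin of bottle_old.
- flat_old: Flat tablet carton, white and green, 45 mm (x) by 95 mm (y) by 30 mm (z), about 40 g, lying flat; origin at the centre of its underside. The OLDER one: at the start flat on the floor of its tray, its 95 mm side along the lane.
- flat_new: Flat tablet carton, white and green, 45 mm (x) by 95 mm (y) by 30 mm (z), about 40 g, lying flat; origin at the centre of its underside. The NEW one: at the start on the table left of the trays, where the table (z = 0, x from 0.43 to 0.64, y from 0.05 to 0.38) is otherwise clear, so that a pack can be put aside there. Otherwise the twin of flat_old.
Mind the look-alikes: they are no part of the job. Leave any orange look-alike of the flat_new alone.

How it is judged:
At the end, for the whole second after the job is handed in: Slim cartons and bottles upright in line in their trays, older ones at most 15 mm from the front lip, new ones behind with a gap of at most 20 mm; new flat carton on its tray's floor, older one on top, within 12 mm and 0.15 rad; packs within 0.25 rad of their tray; all released, at rest (x of slim_old in the frame of tray_slim between -0.049 and -0.03 m and z of each of slim_old, slim_new in the frame of tray_slim below 0.008 m and x of slim_new in the frame of tray_slim between 0.008 and 0.049 m and horizontal distance between slim_old and slim_new below 0.08 m and y of slim_old in the frame of tray_slim between -0.012 and 0.012 m and angle between the y axis of each of slim_old, slim_new and the x axis of tray_slim, either way round below 0.25 rad and y of slim_new in the frame of tray_slim between -0.012 and 0.012 m and x of bottle_old in the frame of tray_bottle between -0.057 and -0.038 m and z of each of bottle_old, bottle_new in the frame of tray_bottle below 0.008 m and x of bottle_new in the frame of tray_bottle between -0.017 and 0.03 m and horizontal distance between bottle_old and bottle_new below 0.063 m and y of bottle_old in the frame of tray_bottle between -0.012 and 0.012 m and y of bottle_new in the frame of tray_bottle between -0.012 and 0.012 m and z of flat_new in the frame of tray_flat below 0.008 m and x of flat_new in the frame of tray_flat between -0.031 and 0.031 m and y of flat_new in the frame of tray_flat between -0.012 and 0.012 m and z of flat_old in the frame of tray_flat between 0.029 and 0.038 m and horizontal distance between flat_old and flat_new below 0.012 m and angle between the y axis of flat_old and the y axis of flat_new, either way round below 0.15 rad and angle between the y axis of flat_new and the x axis of tray_flat, either way round below 0.25 rad and angle between each of slim_old, slim_new, bottle_old, bottle_new, flat_old, flat_new's own z axis and vertical below 0.1 rad and linear speed of each of slim_old, slim_new, bottle_old, bottle_new, flat_old, flat_new below 0.02 m/s); the robot touches nothing.
It fails at once if a pack is knocked over or tipped on its side (angle between any of slim_old, slim_new, bottle_old, bottle_new, flat_old, flat_new's own z axis and vertical above 0.8 rad).
It fails at once if a pack is dropped from more than about 3 cm (it moves faster than 0.8 m/s with no finger on it) ((linear speed of slim_old above 0.8 m/s and contact force between slim_old and the fingers below 0.001 N) or (linear speed of slim_new above 0.8 m/s and contact force between slim_new and the fingers below 0.001 N) or (linear speed of bottle_old above 0.8 m/s and contact force between bottle_old and the fingers below 0.001 N) or (linear speed of bottle_new above 0.8 m/s and contact force between bottle_new and the fingers below 0.001 N) or (linear speed of flat_old above 0.8 m/s and contact force between flat_old and the fingers below 0.001 N) or (linear speed of flat_new above 0.8 m/s and contact force between flat_new and the fingers below 0.001 N)).
It also fails if it takes over 141 s, if anything falls off the work surface, if the arm or the gripper's body presses on something with over 40 N, if the wrist force passes 120 N, or if a joint passes its speed limit or range.

ROBOT

A 7-joint arm with a two-finger parallel gripper is mounted at the origin on a cart in front of the work surface, level with it; the furniture and walls round the work are solid. World frame = base frame: x ahead of the robot, y to its left, z up, the work surface at z = 0. Lengths are in m, angles in rad, forces in N, time in s.
With the tool pointing down it reaches from about 0.425 to 1.025 m from the base axis. Payload 3.6 kg.
Tool frame: the origin (TCP) lies midway between the tips of the shut fingers; the grasp point (between the pads) lies 19 mm behind it; z points along the fingers, y is the line along which they close (so a half turn about z gives the same grasp; the last joint's range is limited). The gripper opens to 85 mm and grips with 20 to 120 N. Pads are 22 mm wide; open, the fingers measure 114 mm over their backs; the gripper's body (76 mm by 85 mm) begins 54 mm behind the grasp point. The pads swing forward as they close: fully open they stand 13 mm farther back than shut.
Start: joints at [-1.361, 0.591, 0.048, 1.609, -0.033, 0.943, -0.034], TCP at [0.217, 0.692, 0.231] pointing down, gripper open.
Joint ranges: [-2.69, 2.69], [-0.47, 2.24], [-1.27, 1.36], [0.19, 2.51], [-1.53, 4.68], [0.08, 2.07], [-3.09, 3.09]. Speed limits (rad/s): [2.57, 2.57, 3.14, 3.14, 3.14, 3.14, 3.14].

INTERFACE

Orientations are given as a rotation vector (axis times angle).
In Python, from bench import r gives the robot as it stands. The module is installed in compiled form; this text tells all that it offers. Calls block until the motion is done:
- r.reach(position, orientation): joint-space move of the TCP to a pose.
- r.move_linear(position, rate=0.15, attitude=None, guard=None): straight line of the TCP; attitude=None keeps the orientation; rate is the mean speed in m/s. With guard (N) it stops when the force on the tool has changed by that much, and returns True; else False.
- r.set_joints(angles): joint-space move.
- r.gripper_open() and r.grasp(f_grip=None): open the fingers fully, or close them until they stop; f_grip is the grip in N (None keeps the last).
- r.dwell(seconds).
- r.inverse_kinematics(position, orientation): joint angles nearest the present ones, or None.
- r.read_camera(name): name is "scene" or "top" or "wrist"; returns a dict with "frame" (480x640x3 uint8, red, green, blue), "intrinsics" (3x3 intrinsics, pixels), "R" (3x3) and "t" (3): a world point X has camera coordinates R X + t. Camera axes: x right, y down, z forward; pixel columns grow to the right and rows downward; lengths in m; the calibration is good to about 2 mm. A picture is of the moment at which its call begins. There is no depth.
A pose or a line that the arm cannot do raises r.Unreachable and nothing moves.
- r.hand_in(): hands the job in; it is judged then, once.
Trained networks look in a picture, given as the dict that the camera call returned (one of the last four; its "shot" number tells which), for a name from the list of things; names that differ only in an ending like _2 or _b are one class to them, and where a whole thing is asked for, a point or a joint stands for the part that bears it (a point fixed in the world has none). Each returns a list of dicts, best first, with "score" (0 to 1); they miss things now and then, are a little off and sometimes report something else, mostly with a low value. They report only what shows in the picture. A call takes as long as a camera call. They do not tell look-alikes from the thing itself.
- r.regions_of(label, picture): "pixels" (480x640 bool, what is visible of it) and "centre" ([column, row] as shares, 0 to 1, of the picture: columns of its width, rows of its height, amid what is visible of it).
- r.pinpoint(label, picture): "centre" ([column, row] as shares, 0 to 1, of the picture: columns of its width, rows of its height: a listed point, or the origin of a listed thing).
Readings, each from a call of its own:
- r.current_time_s(): time.
- r.current_joint_positions(): joint angles.
- r.current_dq(): joint speeds.
- r.current_joint_torque(): joint torques, N m.
- r.current_tool_pos(): TCP position.
- r.current_eef_rot(): TCP orientation.
- r.current_ft_force(): force on the tool from outside, world axes, zero at the start.
- r.current_ft_torque(): the same for the moment, N m.
- r.current_opening(): opening from 0.0 (shut) to 1.0 (fully open).
- r.current_grip_force(): force on a finger pad.
Only numpy, scipy, OpenCV 4.12 (cv2) and the standard library are available. Lean on these libraries where they do the work, as an engineer would, in place of code of your own. Each camera call takes 0.05 s, during which the arm holds its last target. There are 200 camera calls.

## Working session

There is one attempt and no reset: what is moved stays moved. The work goes in short steps, each a Python script; the robot and the scene stay as the last script left them, time stands still between calls to the robot, and variables do not carry over. Pictures are saved under pics/ and viewed, at most 14 in all, crops included, and the job is handed in when it is done.

```bash
mkdir -p pics; python3 - <<'E'
from bench import r
import cv2, numpy as np
for n in ("scene","top"):
    p=r.read_camera(n); cv2.imwrite(f"pics/{n}0.png",p["frame"][:,:,::-1])
    print(n,np.round(p["R"],3).tolist(),np.round(p["t"],3),p["intrinsics"].tolist())
    for l in ("tray_slim","tray_bottle","tray_flat","slim_new","bottle_new","flat_new"):
        for d in r.pinpoint(l,p): print(l,round(d["score"],2),np.round(np.array(d["centre"])*[640,480],1))
print(r.current_time_s(),r.current_tool_pos(),r.current_eef_rot())
E
```

```text
scene [[-0.81, -0.586, 0.011], [-0.293, 0.388, -0.874], [0.508, -0.711, -0.486]] [0.395 0.206 0.65 ] [[452.0036153258253, 0.0, 325.8557533448611], [0.0, 452.0036153258253, 241.2113333789332], [0.0, 0.0, 1.0]]
tray_slim 0.82 [356.3 236.6]
tray_bottle 0.65 [321.8 259.2]
tray_flat 0.95 [376.  211.5]
slim_new 0.62 [204.3 305. ]
bottle_new 0.65 [234.8 367.1]
flat_new 0.73 [305.2 307.8]
flat_new 0.73 [256.7 280.2]
top [[-0.008, -1.0, -0.014], [-0.989, 0.01, -0.148], [0.148, 0.012, -0.989]] [-0.004  0.5    1.264] [[578.4487795825105, 0.0, 324.09136208424576], [0.0, 578.4487795825105, 247.95649923567635], [0.0, 0.0, 1.0]]
tray_slim 0.92 [394.4 235.7]
tray_bottle 0.6 [341.5 235.1]
tray_flat 0.78 [455.2 219.9]
tray_flat 0.26 [342.4 233. ]
slim_new 0.66 [228.1 210.2]
slim_new 0.58 [196.  272.3]
bottle_new 0.86 [200.8 273.6]
flat_new 0.79 [275.4 266.4]
flat_new 0.75 [282.  212.8]
flat_new 0.37 [397.1 235. ]
0.7 [0.2168576  0.69183658 0.23137042] [4.75267512e-01 3.10541459e+00 1.62733934e-04]
```

View pics/scene0.png

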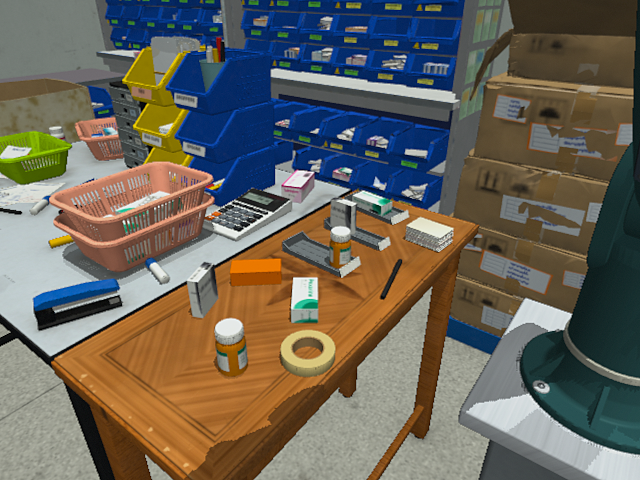

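View pics/top0.png

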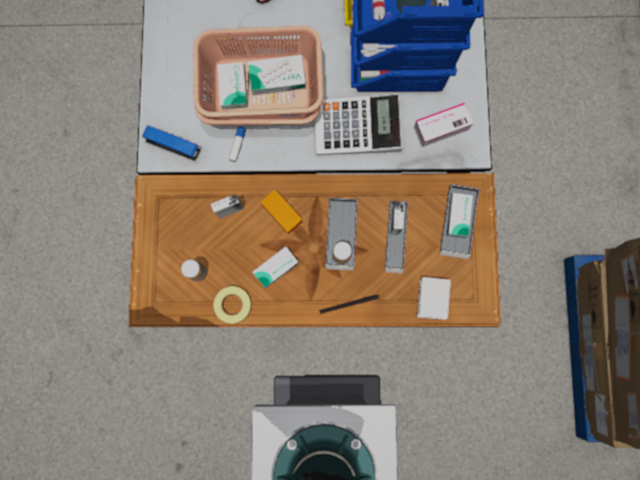

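Scene: top view shows flat_new (white/green) at (275,266). Its orange look-alike is at (282,212) and must be left alone. slim_new is at (227,204) and bottle_new at (191,269). The trays, left to right, are bottle (341,235), slim (397,237) and flat (458,220). Tape at (231,304), a pen and a notepad are clutter. Next I'll take close views with the wrist camera.

```bash
cat > h.py <<'E'
from bench import r
import cv2, numpy as np
def down(yaw):
    """tool pointing down, closing line (tool y) at angle yaw from world +y (ccw)"""
    yaw=(yaw+np.pi/2)%np.pi-np.pi/2
    return np.array([np.sin(-yaw/2),np.cos(yaw/2),0])*np.pi
def w2p(p,X):
    c=(p["R"]@np.atleast_2d(X).T).T+p["t"]; q=(p["intrinsics"]@c.T).T
    return q[:,:2]/q[:,2:]
def p2w(p,uv,z):
    uv=np.atleast_2d(uv).astype(float); d=np.c_[uv,np.ones(len(uv))]@np.linalg.inv(p["intrinsics"]).T@p["R"]
    o=-p["R"].T@p["t"]; return o+d*((z-o[2])/d[:,2])[:,None]
def pin(p,l): return [(round(d["score"],2),np.array(d["centre"])*[640,480]) for d in r.pinpoint(l,p)]
def save(p,n): cv2.imwrite(f"pics/{n}.png",p["frame"][:,:,::-1])
E
python3 - <<'E'
from h import *
p=r.read_camera("top")
for n,uv,z in (("tb",(341,235),.0),("ts",(397,237),0),("tf",(458,220),0),("slim",(227,202),.075),("slimfoot",(227,208),0),("bot",(191,269),.077),("flat",(275,266),.03),("orange",(282,212),.03),("tape",(231,304),.01)):
    print(n,np.round(p2w(p,uv,z)[0],3))
for i,x in enumerate([(0.50,-0.12,0.38),(0.50,0.2,0.38)]):
    t=r.current_time_s()
    try: r.reach(np.array(x),down(0))
    except r.Unreachable: print("unreach",x); continue
    p=r.read_camera("wrist"); save(p,f"w{i}"); print("cam",np.round(-p["R"].T@p["t"],3),np.round(p["R"][2],2),r.current_time_s()-t, r.current_joint_positions())
    np.savez(f"w{i}.npz",R=p["R"],t=p["t"],intrinsics=p["intrinsics"],frame=p["frame"])
    for l in ("tray_slim","tray_bottle","tray_flat","slim_new","bottle_new","flat_new"):
        for s,c in pin(p,l): print(l,s,c.round(),p2w(p,c,0.0).round(3))
E
```

```text
tb [ 0.536 -0.048  0.   ]
ts [ 0.529 -0.177  0.   ]
tf [ 0.568 -0.32   0.   ]
slim [0.599 0.205 0.075]
slimfoot [0.602 0.219 0.   ]
bot [0.451 0.281 0.077]
flat [0.461 0.102 0.03 ]
orange [0.585 0.087 0.03 ]
tape [0.378 0.204 0.01 ]
cam [ 0.429 -0.118  0.522] [ 0.28 -0.   -0.96] 3.1083 [-0.45397458  0.19752389  0.71883088  1.92072601 -0.14728687  1.07620492
  1.89784371]
tray_slim 0.88 [284. 211.] [[ 0.532 -0.169  0.   ]]
tray_slim 0.59 [190. 240.] [[ 0.576 -0.316  0.   ]]
tray_bottle 0.93 [369. 215.] [[ 0.537 -0.042  0.   ]]
slim_new 0.88 [531. 251.] [[0.594 0.212 0.   ]]
bottle_new 0.79 [601. 156.] [[0.45  0.288 0.   ]]
bottle_new 0.55 [368. 184.] [[ 0.491 -0.045  0.   ]]
flat_new 0.9 [473. 163.] [[0.461 0.106 0.   ]]
flat_new 0.61 [455. 250.] [[0.592 0.094 0.   ]]
cam [0.429 0.199 0.523] [ 0.29 -0.   -0.96] 1.2667000000000002 [-0.97261974  0.22970663  0.6309107   1.87281231 -0.15157556  1.08665568
  1.28367574]
tray_slim 0.61 [ 72. 213.] [[ 0.533 -0.173  0.   ]]
tray_slim 0.52 [254. 157.] [[0.453 0.106 0.   ]]
tray_slim 0.23 [328. 253.] [[0.598 0.213 0.   ]]
tray_bottle 0.64 [160. 214.] [[ 0.535 -0.041  0.   ]]
slim_new 0.73 [330. 252.] [[0.596 0.217 0.   ]]
slim_new 0.31 [379. 156.] [[0.452 0.286 0.   ]]
bottle_new 0.68 [380. 156.] [[0.452 0.288 0.   ]]
flat_new 0.87 [254. 250.] [[0.593 0.098 0.   ]]
flat_new 0.76 [256. 157.] [[0.452 0.109 0.   ]]
```

View pics/w0.png

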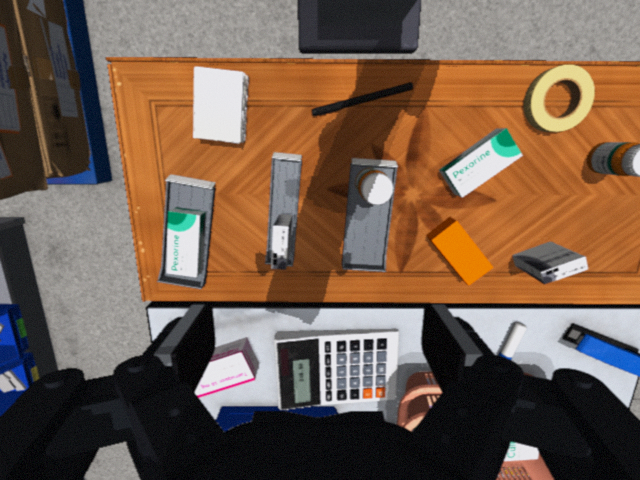

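View pics/w1.png

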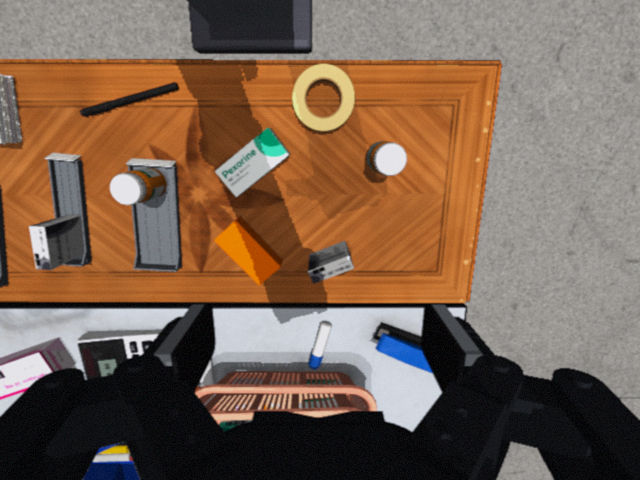

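The wrist views agree. w1 shows flat_new at (252,160), orange at (247,251), slim_new at (330,262) and bottle_new at (387,160). w0 shows tray_flat with its carton at (187,230), tray_slim at (285,210) with slim_old at its rear, and tray_bottle at (369,215) with bottle_old at the front.

Things that could be mistaken for the target (w1): for flat_new, the white/green carton (252,160) or the orange box (247,251), so I choose white/green. Slim: new at (330,262), old at (55,245). Bottle: new at (387,160), old at (130,187). Next I'll fit each silhouette to refine the poses and make one check crop.

```bash
cat > fit.py <<'E'
from h import *
from scipy.optimize import minimize
def box(a,b,z0,z1): return np.array([[x,y,z] for x in (-a/2,a/2) for y in (-b/2,b/2) for z in (z0,z1)])
th=np.linspace(0,2*np.pi,40)
ring=lambda R,z: np.c_[R*np.cos(th),R*np.sin(th),0*th+z]
SH={"slim":box(.02,.06,0,.075),"flat":box(.045,.095,0,.03),"bottle":np.r_[ring(.0215,0),ring(.0215,.05),ring(.018,.077)]}
def place(P,q,z): 
    c,s=np.cos(q[2]),np.sin(q[2]); return P@np.array([[c,s,0],[-s,c,0],[0,0,1]])+[q[0],q[1],z]
def hull(p,P): 
    m=np.zeros((480*4,640*4),np.uint8); h=cv2.convexHull(w2p(p,P).astype(np.float32)*4)
    cv2.fillConvexPoly(m,h.astype(np.int32),255); return cv2.resize(m,(640,480),interpolation=cv2.INTER_AREA)/255.
def tray(w,e): # along x
    w=w+.006; o=[]
    for y in (-w/2,w/2): o+=[[-.078,y,0],[-.078,y,.012],[-.078-e,y,0.004],[.078,y,0],[.078,y,.024]]
    return np.array(o)
def mask(p,label,uv):
    L=r.regions_of(label,p)
    if not L: return None
    d=min(L,key=lambda d:np.hypot(*(np.array(d["centre"])*[640,480]-uv)))
    m=d["pixels"].astype(np.uint8)
    return m
def fit(obs,P,q0,z=0,ign=None):
    """obs: list of (picture, mask)"""
    def cost(v):
        q=np.array(q0)+v*[.01,.01,.1][:len(v)] if len(v)==3 else np.r_[np.array(q0[:2])+v*.01,0]
        s=0
        for i,(p,m) in enumerate(obs):
            h=hull(p,place(P,q,z)); k=1 if ign is None else 1-ign[i]
            s+=(np.abs(h-m)*k).sum()/max(m.sum(),1)
        return s
    n=len(q0); best=None
    for k in range(2):
        b=minimize(cost,np.zeros(n) if best is None else best.x,method="Nelder-Mead",options=dict(initial_simplex=np.vstack([np.zeros(n) if best is None else best.x]+[(0 if best is None else best.x)+1.5*e/(k+1) for e in np.eye(n)]),xatol=.01,fatol=1e-4))
        best=b
    return np.array(q0)+best.x*[.01,.01,.1][:n],best.fun/len(obs)
E
cat > m1.py <<'E'
from fit import *
w=r.read_camera("wrist"); t=r.read_camera("top"); 
for l,q0 in (("slim_new",[.60,.212,np.deg2rad(-70)]),("flat_new",[.461,.104,np.deg2rad(-50)]),("bottle_new",[.45,.284])):
    s=l.split("_")[0]; obs=[]
    for p in (w,t):
        uv=w2p(p,[q0[0],q0[1],.03])[0]; m=mask(p,l,uv)
        if m is not None: obs.append((p,m)); print(l,m.sum(),np.round(fit([(p,m)],SH[s],q0)[0],4),end=" ")
    q,c=fit(obs,SH[s],q0); print("BOTH",np.round(q,4),round(c,3))
    cv2.polylines(w["frame"],[cv2.convexHull(w2p(w,place(SH[s],np.r_[q,0][:3],0)).astype(np.float32)).astype(int)],True,(255,0,255),1)
save({"frame":cv2.resize(w["frame"][110:290,190:430],None,fx=3,fy=3)},"chk1")
r.reach(np.array([.46,-.15,.36]),down(0))
w=r.read_camera("wrist"); save(w,"w2")
np.savez("w2.npz",**{k:w[k] for k in("R","t","intrinsics","frame")})
L={}
for l,q0 in (("slim_old",[.575,-.178,np.pi/2]),("flat_old",[.575,-.32,np.pi/2]),("bottle_old",[.49,-.043])):
    s=l.split("_")[0];obs=[]
    for p in (w,t):
        uv=w2p(p,[q0[0],q0[1],.03])[0]; m=mask(p,l,uv)
        if m is not None: obs.append((p,m)); print(l,m.sum(),np.round(fit([(p,m)],SH[s],q0,.003)[0],4),end=" ")
    q,c=fit(obs,SH[s],q0,.003); L[s]=q; print("BOTH",np.round(q,4),round(c,3))
    cv2.polylines(w["frame"],[cv2.convexHull(w2p(w,place(SH[s],np.r_[q,0][:3],.003)).astype(np.float32)).astype(int)],True,(255,0,255),1)
for s,wd,q0 in (("slim",.036,[.532,-.173,0.]),("bottle",.06,[.535,-.044,0.]),("flat",.062,[.57,-.318,-.05])):
    obs=[];ign=[]
    for p in (w,t):
        uv=w2p(p,[q0[0],q0[1],.003])[0]; m=mask(p,"tray_"+s,uv)
        if m is None: continue
        obs.append((p,m)); ign.append(cv2.dilate(hull(p,place(SH[s],np.r_[L[s],0][:3],.003)),np.ones((3,3)))); print("tray",s,m.sum())
    for e in (0,.008,.016):
        P=tray(wd,e)
        print(s,e,[np.round(fit([o],P,q0,0,[g])[0],4).tolist() for o,g in zip(obs,ign)],end=" ")
        q,c=fit(obs,P,q0,0,ign); print("BOTH",np.round(q,4),round(c,3))
print(r.current_time_s())
np.savez("w2d.npz",frame=w["frame"])
save(w,"w2d")
E
python3 m1.py
```

```text
slim_new 1299 [0.5985 0.2149 0.3853] slim_new 46 [ 0.6051  0.1835 -0.9898] BOTH [ 0.6006  0.1861 -0.9579] 3.504
flat_new 2353 [0.4594 0.1075 0.6456] flat_new 869 [0.459  0.1015 0.6551] BOTH [0.4599 0.1045 0.6411] 0.139
bottle_new 1036 [0.4527 0.2892] bottle_new 374 [0.4527 0.2817] BOTH [0.4531 0.2849] 0.227
slim_old 914 [ 0.5656 -0.1695  1.4954] slim_old 358 [ 0.5659 -0.1753  1.4893] BOTH [ 0.5655 -0.1701  1.489 ] 0.245
flat_old 2459 [ 0.575  -0.3152  1.4315] flat_old 941 [ 0.5748 -0.321   1.4378] BOTH [ 0.5748 -0.3178  1.4463] 0.133
bottle_old 1302 [ 0.4893 -0.0437] bottle_old 342 [ 0.49   -0.0501] BOTH [ 0.4894 -0.0482] 0.174
tray slim 2288
tray slim 881
slim 0 [[0.5269, -0.17, -0.0963], [0.5269, -0.1757, -0.0963]] BOTH [ 0.5269 -0.1725 -0.1016] 0.204
slim 0.008 [[0.5339, -0.1705, -0.0913], [0.5332, -0.1761, -0.0989]] BOTH [ 0.533  -0.1727 -0.1095] 0.214
slim 0.016 [[0.5417, -0.1714, -0.0944], [0.5361, -0.1765, -0.0953]] BOTH [ 0.5408 -0.1742 -0.1005] 0.265
tray bottle 3861
tray bottle 1664
bottle 0 [[0.5373, -0.0447, -0.0596], [0.5361, -0.0498, -0.0569]] BOTH [ 0.5363 -0.048  -0.0452] 0.129
bottle 0.008 [[0.5407, -0.0448, -0.0678], [0.5408, -0.0498, -0.0653]] BOTH [ 0.5406 -0.0475 -0.0571] 0.115
bottle 0.016 [[0.5485, -0.0452, -0.0673], [0.5477, -0.0504, -0.0573]] BOTH [ 0.5488 -0.0487 -0.0535] 0.173
tray flat 2659
tray flat 980
flat 0 [[0.5603, -0.3147, -0.1733], [0.5965, -0.3222, -0.1781]] BOTH [ 0.561  -0.3151 -0.1739] 0.583
flat 0.008 [[0.5667, -0.316, -0.1806], [0.6071, -0.3205, -0.1373]] BOTH [ 0.567  -0.3164 -0.176 ] 0.64
flat 0.016 [[0.5744, -0.3175, -0.1772], [0.6098, -0.3237, -0.1991]] BOTH [ 0.574  -0.3173 -0.1756] 0.733
8.1
```

```bash
cat > m2.py <<'E'
from fit import *
s=r.read_camera("scene")
for l,q0 in (("bottle_old",[.489,-.045]),("flat_new",[.46,.105,.645]),("bottle_new",[.453,.287])):
    k=l.split("_")[0]; z=.003*("old" in l); m=mask(s,l,w2p(s,[q0[0],q0[1],.03])[0])
    if m is not None: print("scene",l,m.sum(),np.round(fit([(s,m)],SH[k],q0,z)[0],4))
for yaw in (0,np.pi/2,-np.pi/2+.01):
    try: r.reach(np.array([.47,.16,.33]),down(yaw))
    except r.Unreachable: print("no",yaw); continue
    w=r.read_camera("wrist"); print(yaw,np.round(-w["R"].T@w["t"]-r.current_tool_pos(),3),np.round(r.current_tool_pos(),4))
    for l,q0 in (("flat_new",[.46,.105,.645]),("bottle_new",[.453,.287])):
        uv=w2p(w,[q0[0],q0[1],.03])[0]
        m=mask(w,l,uv)
        if m is not None: print(" ",l,uv.round(),m.sum(),np.round(fit([(w,m)],SH[l.split("_")[0]],q0)[0],4))
print(r.current_time_s())
E
python3 m2.py
```

```text
scene bottle_old 823 [ 0.4838 -0.0421]
scene flat_new 1149 [0.455  0.1082 0.6562]
scene bottle_new 1485 [0.4511 0.2864]
0 [-0.072  0.001  0.142] [0.4705 0.1579 0.3303]
  flat_new [275. 191.] 2779 [0.4595 0.1073 0.6515]
  bottle_new [421. 185.] 1554 [0.453 0.289]
1.5707963267948966 [0.001 0.073 0.143] [0.4701 0.1597 0.33  ]
  flat_new [310. 242.] 2673 [0.4587 0.1065 0.652 ]
  bottle_new [303.  91.] 1517 [0.452  0.2883]
-1.5607963267948965 [0.    0.073 0.143] [0.47 0.16 0.33]
  flat_new [309. 242.] 2669 [0.459  0.1064 0.6428]
  bottle_new [304.  91.] 1491 [0.4521 0.2884]
11.3583
```

View pics/chk1.png

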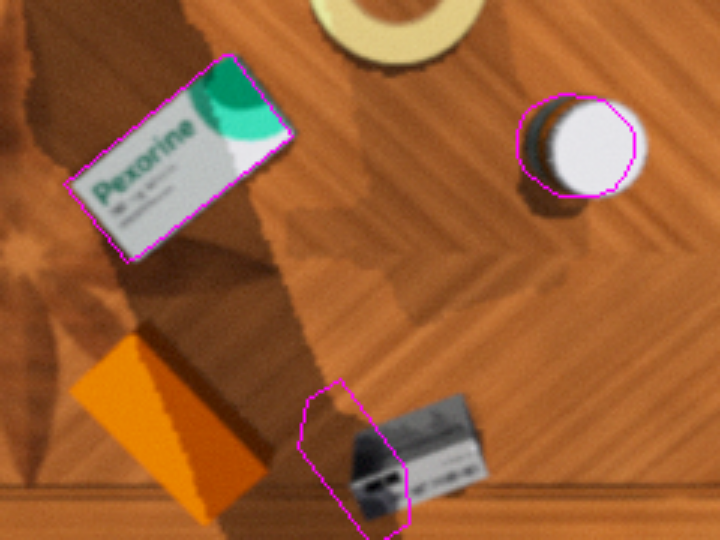

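View pics/w2d.png

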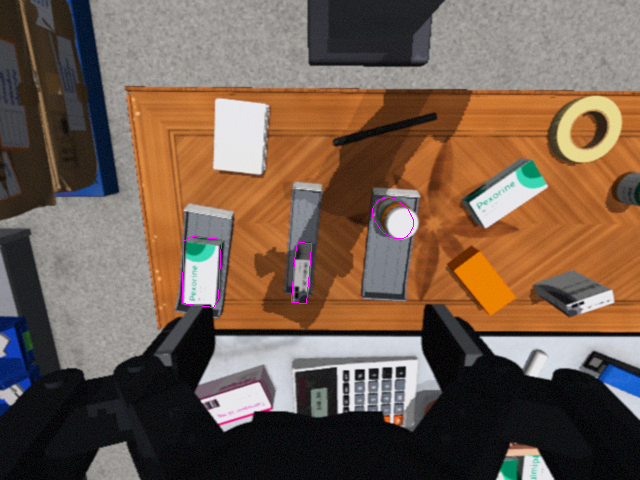

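The crop confirms that flat_new is the white/green carton with a tight outline. Its orange neighbour at (170,430) is separate. The top camera is biased about 6 mm in y, while the wrist views agree among themselves at 3 yaw angles, so I'll use the wrist only. The slim_new outline was wrong because the top mask was bad. Next are closer wrist views of slim_new and the trays.

```bash
cat > m3.py <<'E'
from fit import *
def ov(w,P,q,z,c=(255,0,255)):
    cv2.polylines(w["frame"],[(cv2.convexHull(w2p(w,place(P,np.r_[q,0][:3],z)).astype(np.float32))*8).astype(int)],True,c,1,shift=3)
crops=[]
def crop(w,x,y):
    u,v=w2p(w,[x,y,.03])[0].astype(int); u=np.clip(u,150,490);v=np.clip(v,150,330)
    crops.append(w["frame"][v-150:v+150,u-150:u+150])
r.reach(np.array([.53,.215,.25]),down(0)); w=r.read_camera("wrist")
q0=[.5985,.2149,.33]; m=mask(w,"slim_new",w2p(w,[.5985,.2149,.03])[0]); q,c=fit([(w,m)],SH["slim"],q0); print("slim_new",m.sum(),q.round(4),round(c,3)); ov(w,SH["slim"],q,0); crop(w,*q[:2])
for s,wd,tq,o0 in (("bottle",.06,[.54,-.045,-.067],[.489,-.044]),("slim",.036,[.534,-.17,-.09],[.566,-.17,1.49]),("flat",.062,[.567,-.315,-.175],[.575,-.315,1.43])):
    try: r.reach(np.array([max(tq[0]-.08,.43),tq[1],.27]),down(0))
    except r.Unreachable: print("unreach",s); continue
    w=r.read_camera("wrist")
    m=mask(w,s+"_old",w2p(w,[*o0[:2],.03])[0]); q,c=fit([(w,m)],SH[s],o0,.003); print(s+"_old",m.sum(),q.round(4),round(c,3))
    tm=mask(w,"tray_"+s,w2p(w,[*tq[:2],.0])[0]); g=cv2.dilate(np.maximum(m,hull(w,place(SH[s],np.r_[q,0][:3],.003))),np.ones((3,3)))
    best=min(((*fit([(w,tm)],tray(wd,e),tq,0,[g]),e) for e in (0,.004,.008,.012)),key=lambda b:b[1])
    print(" tray",tm.sum(),best[0].round(4),round(best[1],3),best[2])
    ov(w,SH[s],q,.003); 
    P=np.array([[x,y,.012] for x in(-.075,.075) for y in (-wd/2,wd/2)]); ov(w,P,best[0],0,(0,255,0)); crop(w,*tq[:2])
I=np.vstack([np.hstack(crops[:2]),np.hstack(crops[2:])]) if len(crops)==4 else np.hstack(crops)
save({"frame":I},"comp"); print(r.current_time_s())
E
python3 m3.py
```

```text
slim_new 2428 [0.5981 0.2149 0.3882] 0.041
bottle_old 1856 [ 0.4892 -0.044 ] 0.06
 tray 5524 [ 0.541  -0.0446 -0.0631] 0.04 0.008
slim_old 1487 [ 0.5655 -0.1696  1.4907] 0.06
 tray 3309 [ 0.5326 -0.1708 -0.094 ] 0.065 0.008
flat_old 3203 [ 0.5753 -0.315   1.4328] 0.024
 tray 4320 [ 0.5664 -0.3171 -0.1846] 0.056 0.008
15.3417
```

View pics/comp.png

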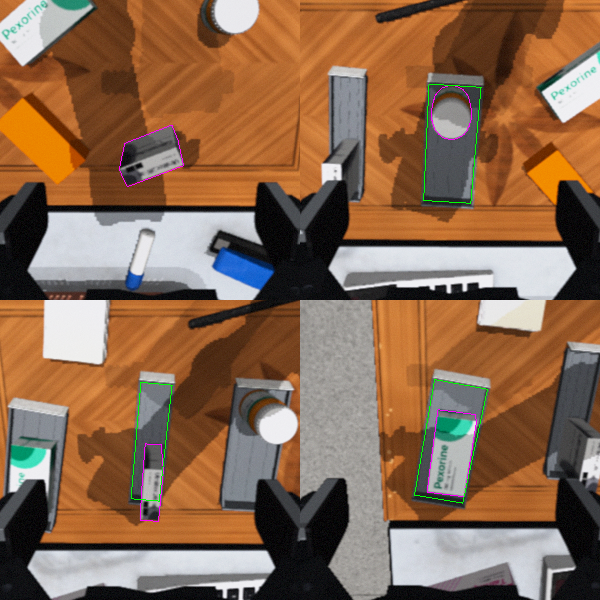

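Outlines are tight on every pack and on the tray interiors. In the composite, slim_new is at (152,155), bottle_old at (452,112), slim_old at (152,480) and flat_old at (450,455). The slim packs come first.

```bash
cat > act.py <<'E'
from h import *
T={"bottle":(.541,-.0446,-.063),"slim":(.5326,-.1708,-.094),"flat":(.5664,-.3171,-.1846)}
def loc(t,x,y):
    X,Y,a=T[t]; return X+x*np.cos(a)-y*np.sin(a),Y+x*np.sin(a)+y*np.cos(a),a
H=.21
def pick(x,y,yaw,z,f=30):
    r.reach(np.array([x,y,H]),down(yaw)); r.move_linear(np.array([x,y,z]),rate=.12,guard=12)
    r.grasp(f); r.dwell(.2)
    print("picked: z",r.current_tool_pos()[2].round(4),"open",round(r.current_opening(),3),"grip",round(r.current_grip_force(),1),end=" ")
    r.move_linear(np.array([x,y,H]),rate=.15)
    print("after lift",round(r.current_opening(),3),round(r.current_grip_force(),1))
def put(x,y,yaw,z):
    r.reach(np.array([x,y,H]),down(yaw)); r.move_linear(np.array([x,y,z+.03]),rate=.15)
    g=r.move_linear(np.array([x,y,z]),rate=.03,guard=4)
    print("put: guard",g,r.current_tool_pos().round(4),np.array([x,y,z]).round(4),"t",round(r.current_time_s(),1))
    r.gripper_open(); r.dwell(.2); r.move_linear(np.array([x,y,H]),rate=.2)
E
python3 - <<'E'
from act import *
pick(.5655,-.1696,1.4907-np.pi/2,.030); put(*loc("slim",-.043,0),.0305)
pick(.5981,.2149,.3882-np.pi/2,.027); put(*loc("slim",.023,0),.0305)
p=r.read_camera("scene"); save(p,"s1")
E
```

```text
picked: z 0.0301 open 0.23 grip 33.3 after lift 0.229 33.1
put: guard False [ 0.4899 -0.1668  0.0306] [ 0.4898 -0.1668  0.0305] t 22.6
picked: z 0.027 open 0.231 grip 36.7 after lift 0.228 36.7
put: guard False [ 0.5557 -0.173   0.0307] [ 0.5555 -0.173   0.0305] t 33.6
```

View pics/s1.png

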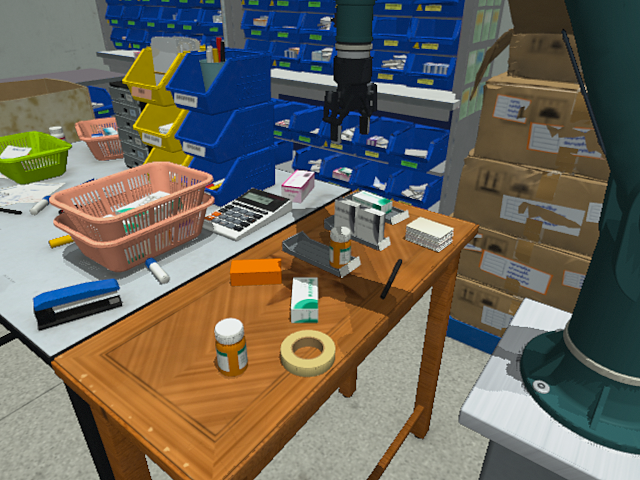

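Both slim cartons stand in line in their tray at about (360,220), upright with a small gap. The bottle is next, then the flat cartons.

```bash
python3 - <<'E'
from act import *
pick(.4525,.2888,0,.027); put(*loc("bottle",-.003,-.001),.0305)
pick(.5753,-.315,1.4328-np.pi/2,.014); put(.54,.26,0,.0115)
p=r.read_camera("scene"); save(p,"s2")
E
```

```text
picked: z 0.0274 open 0.498 grip 30.3 after lift 0.495 30.4
put: guard True [ 0.5376 -0.0455  0.0304] [ 0.5379 -0.0454  0.0305] t 44.4
picked: z 0.0144 open 0.52 grip 32.5 after lift 0.518 31.9
put: guard True [0.5397 0.2598 0.0114] [0.54   0.26   0.0115] t 55.4
```

View pics/s2.png

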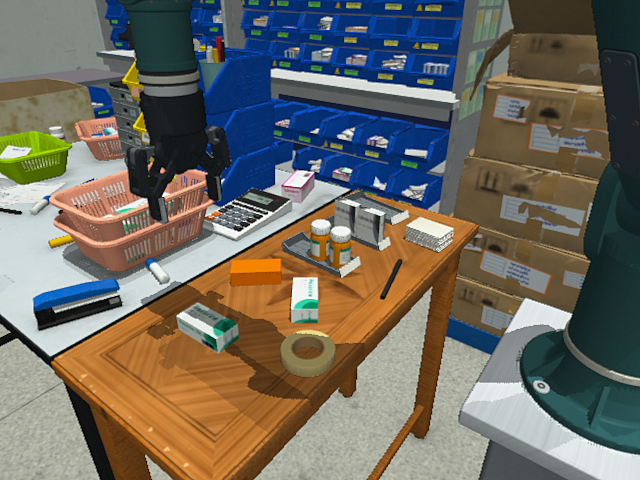

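Both bottles stand in line at (330,240). flat_old lies flat, put aside at (208,327), and its tray is empty. Next come flat_new, then flat_old on top.

```bash
python3 - <<'E'
from act import *
pick(.4591,.1070,.648-np.pi/2,.011); put(*loc("flat",0,0),.0145)
pick(.54,.26,0,.011); put(*loc("flat",0,0),.0445)
from fit import *
ims=[]
r.reach(np.array([.45,-.2,.36]),down(0)); w=r.read_camera("wrist"); ims.append(w["frame"][130:370,110:510].copy())
for t,n,s in (("slim",(-.043,.023),"slim"),("bottle",(-.0518,-.003),"bottle")):
    for x in n:
        X=loc(t,x,0); q0=[X[0],X[1],X[2]+np.pi/2] if s=="slim" else [X[0],X[1]]
        m=mask(w,s+"_old",w2p(w,[*q0[:2],.04])[0])
        if m is None: print("none"); continue
        q,c=fit([(w,m)],SH[s],q0,.003); d=q[:2]-np.array(T[t][:2]); a=T[t][2]
        print(s,"local",np.round([d@[np.cos(a),np.sin(a)],d@[-np.sin(a),np.cos(a)]],4),q.round(3),m.sum(),round(c,3))
X=loc("flat",0,0); m=mask(w,"flat_old",w2p(w,[*X[:2],.05])[0]); print("flat",np.round(fit([(w,m)],SH["flat"],[X[0],X[1],X[2]+np.pi/2],.033)[0],4),np.round(X,4))
s=r.read_camera("scene"); ims.append(cv2.resize(s["frame"][170:290,260:460],(400,240),interpolation=cv2.INTER_CUBIC))
save({"frame":np.vstack(ims)},"end1"); print(r.current_time_s())
E
```

```text
picked: z 0.0113 open 0.519 grip 31.0 after lift 0.52 30.6
put: guard True [ 0.5661 -0.317   0.0144] [ 0.5664 -0.3171  0.0145] t 65.8
picked: z 0.0114 open 0.521 grip 31.9 after lift 0.518 31.3
put: guard True [ 0.5661 -0.3169  0.0444] [ 0.5664 -0.3171  0.0445] t 77.7
slim local [-0.0423  0.0006] [ 0.491 -0.166  1.467] 1080 0.042
slim local [-0.0424  0.0007] [ 0.49  -0.166  1.466] 1080 0.042
bottle local [-0.052  -0.0021] [ 0.489 -0.043] 1446 0.044
bottle local [-0.0517 -0.0021] [ 0.489 -0.043] 1446 0.043
flat [ 0.5657 -0.3163  1.3957] [ 0.5664 -0.3171 -0.1846]
80.6333
```

View pics/end1.png

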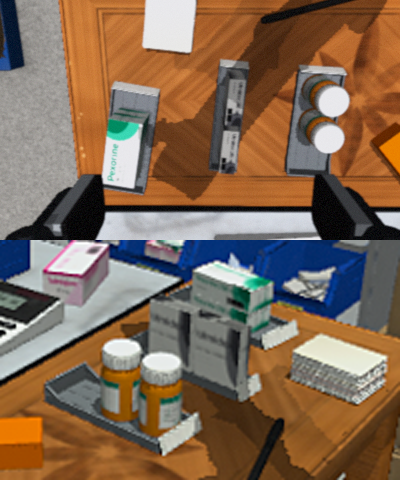

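The final picture shows the slim cartons in line at (232,110), the bottles close together at (325,115) and the flat stack square in its tray at (127,150). All are upright and the gripper is clear, so I'm handing in.

```bash
python3 -c "
from bench import r
print(r.hand_in())"
```

```text
the job is handed in; nothing more can be done
None
```

All three new packs are in the trays with their twins, older packs in front or on top; I handed the job in at about 81 s of the 141 s allowed, but the hand-in call returned no verdict, and I checked the new slim carton and new bottle only by eye and by where the gripper released them.

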